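# Open the sanding hood's slide damper and set its fan

## Robot

A 7-joint arm with a two-finger parallel gripper is mounted at the origin on the work surface. World frame = base frame: x ahead of the robot, y to its left, z up, the work surface at z = 0. Lengths are in m, angles in rad, forces in N, time in s.
With the tool pointing down it reaches from about 0.4 to 0.9 m from the base axis. Payload 5.5 kg.
Tool frame: the origin (TCP) lies on the centre line of the jaws, within the pads' length; the fingertips stand 22 mm ahead of it and the grasp point (between the pads) lies 3 mm ahead of it; z points along the fingers, x is the direction in which the jaws open and shut, and the axes are right-handed (so a half turn about z gives the same grasp; the last joint's range is limited). The gripper opens to 92 mm and grips with 3 to 60 N. Pads are 19 mm wide; open, the fingers measure 130 mm over their backs; the gripper's body (75 mm by 190 mm) begins 47 mm behind the grasp point.
Start: joints at [1.555, 0.501, -0.427, 1.55, 0.221, 1.138, -0.21], TCP at [0.179, -0.625, 0.212] pointing down, gripper open.
Joint ranges: [-2.88, 2.88], [-0.31, 2.03], [-1.54, 1.56], [0.2, 2.42], [-1.41, 4.55], [0.19, 2.02], [-2.57, 2.57]. Speed limits (rad/s): [2.57, 2.57, 3.14, 3.14, 3.14, 3.14, 3.14].

## Interface

Orientations are given as a 3x3 rotation matrix whose columns are the frame's x, y, z axes.
In Python, from workcell import robot gives the robot as it stands.
- The arm moves only by the tool jog_arm, never from a script. Its argument "series" is a list of rows, each a list of 5 numbers: the closure, from 0 (fully open) to 1 (shut), then the shift along the tool's x, y, z in cm, then the turn about the tool's z in rad. A call has 1 to 20 rows; each row is the pose to reach, as a shift and turn from the pose commanded when the call began, along the tool's axes at that moment; what a row does not reach only later rows make up. A row lasts 1/12 s, in which the tool goes at most 41.7 mm and 7.16 degrees, less where a joint would pass 70% of its speed; a pose out of reach is approached as far as the arm can. A call with a gripper value outside its range is refused whole. The fingers move at their own pace and stop on an object; "grip_force" is the grip in N (left out, the last holds). Time passes only in rows, so rows that repeat a pose let the fingers close. It gives the time, the measured TCP pose, the force and the opening at its end, in the units of the state.
- robot.read_state(): the state, without advancing time (a new reading comes with each control period).
- robot.camera(name): name is "side" or "top" or "wrist"; returns a dict with "img" (480x640x3 uint8, red, green, blue), "camera_matrix" (3x3 intrinsics, pixels), "world_to_cam" (4x4, takes a point from world to camera coordinates). Camera axes: x right, y up, looking along -z (the intrinsics and any distortion apply to the point x, -y, -z); pixel columns grow to the right and rows downward; lengths in m; the calibration is good to about 2 mm. A picture is of the moment at which its call begins. There is no depth.
- robot.finish_job(): hands the job in, once; it reports no verdict.
The state is a dict: "time_s": time; "joint_positions": joint angles; "joint_vel": joint speeds; "joint_torque": joint torques, N m; "position": TCP position; "tcp_rot": TCP orientation; "wrist_force": force on the tool from outside, world axes, zero at the start; "ft_torque": the same for the moment, N m; "finger_gap": finger opening in m.
Only numpy, scipy, OpenCV 4.12 (cv2) and the standard library are available. Lean on these libraries where they do the work, as an engineer would, in place of code of your own. Each camera call takes 0.05 s, during which the arm holds its last target. There are 200 camera calls.

## Task

Get the sanding dust hood ready for the sander: open its slide damper all the way, lifting the red grip over the catch bumps rather than forcing it, and let the plate drop flat behind the far bump so that it stays open. Set the fan wheel so that its white mark stands at the green pips. Do not knock the light bar above, and leave the other things on the bench where they are.

Things in the scene. Friction and masses are not known exactly. Their poses are not given: they have to be found in the camera images.
- damper_grip (a point): Centre of the red grip on the aluminium slide damper of the hood: an upright bar 14 mm thick (y), 44 mm long (x), 34 mm high (z), in the middle of a plate 100 (y) x 110 (x) x 3 mm whose upper side is 17 mm below. Axes: x up the sloping face, away from the robot; y the way the damper opens (robot's left); z squarely out of the face, 35 degrees from vertical towards the robot. Moves with the damper.
- damper (a joint): Slide of the damper along its y, in m: 0 shut, 0.097 end stop; about 1.5 N of friction. A tongue on the plate's lower edge passes two brass catch bumps 5 mm high on the face. Plate down, it is held shut by the first bump at 0.002 and is clear of it from 0.020; it meets the second bump at 0.075 and can drop behind it from 0.093.
- damper_lift (a joint): Lift of the plate and grip out of the face along z, in m: 0 flat on the face, 0.010 the most. Leaf springs and its weight draw it back with about 5 N (6 N when lifted). More than 0.005 is needed to pass a bump; it reads 0.005 when resting on top of one. Two steel keeper strips over the plate's upper and lower edges (47 to 60 mm from the grip's centre along x) hold it.
- wheel_crown (a point): Fixed point of the hood: the outermost point, mid width, of the knurled black fan wheel. Wheel 60 mm across, 16 mm wide, axle along y inside the hood; its edge stands 12 mm out of the face through a slot. Axes as damper_grip: x up the slope, y along the hood, z out of the face. It lies 200 mm along +y from the shut damper's grip, 103 mm from the open one's.
- fan_wheel (a joint): Turn of the fan wheel in rad, growing as its edge is rolled up the slope (+x). Six click stops 0.262 apart: 0 (off) to 1.309. A white line on the rim shows the setting against six pairs of pips by the slot, lowest first; the fifth pair (click 4, 1.047) is green. A click takes about 2 N at the rim, so a fingertip must press with 5 to 8 N; let go, it falls into the nearest click.
- hood: Grey sheet-metal sanding dust hood fixed to the bench, 260 mm deep (x), 340 mm wide (y), 158 mm high; origin at the centre of its underside, front (-x) towards the robot. Its front 140 mm is the face sloping up at 35 degrees from 60 mm to 158 mm above the bench.
- lamp: Aluminium light bar fixed over the hood's face on two thin arms, 330 mm long (y), 40 mm wide, 30 mm high. Origin and axes are the hood's; the bar spans x -65 to -25 mm and z 225 to 255 mm, 100 mm above the grip's centre, 110 mm above the wheel, and starting 8 mm behind the grip's centre, so a gripper pointing straight down strikes it; one square to the sloping face clears it.
- sander: Yellow cordless random-orbit sander standing on its pad, 125 mm across, 158 mm high, battery at +x; origin at the centre of the pad's underside. Not to be disturbed.
- adapter: Blue plastic dust port adapter, a stepped tube 54 mm across and 70 mm high; origin at the centre of its foot. Not to be disturbed.
- dog0: Aluminium bench dog standing on the hood's top, 28 mm across, 85 mm high; origin at its foot. Not to be disturbed.
- dog1: Aluminium bench dog standing just in front of the hood, 28 mm across, 85 mm high; origin at its foot. Not to be disturbed.
- dog2: Aluminium bench dog standing nearer the robot, 28 mm across, 85 mm high; origin at its foot. Not to be disturbed.
- jar: Glass jar with a steel twist cap in front of the hood, 72 mm across, 105 mm high; origin at its foot. Not to be disturbed.
- block: Cork sanding block 110 x 65 x 42 mm; origin at the centre of its underside. Not to be disturbed.
- turntable: Small plywood turntable 220 mm across and 52 mm high, fixed to the bench; origin at the centre of its foot.

How it is judged:
By the outcome, as a careful person would: the job done as asked, in the order asked, and still so for the second after the job is handed in, with the robot touching nothing.
It also fails if it takes over 46 s, if anything falls off the work surface, if the arm or the gripper's body presses on something with over 40 N, if the wrist force passes 120 N, or if a joint passes its speed limit or range.

## Working session

There is one attempt and no reset: what is moved stays moved. The work goes in short steps, Python scripts to look and compute and a tool call to move; the robot and the scene stay as the last step left them, time stands still between calls to the robot, and variables do not carry over. Pictures are saved under pics/ and viewed, about 8 in all and at most 12, crops included, and the job is handed in when it is done.

Besides the shell and the picture viewer there is one more tool, called as name(argument=value, ...) on one line, values as JSON. jog_arm: Moves the arm, as the interface text tells. Its arguments: {"type":"object","properties":{"series":{"type":"array","items":{"type":"array","items":{"type":"number"}}},"grip_force":{"type":"number"}},"required":["series"]}

```bash
mkdir -p pics; ls
cat > h.py <<'E'
from workcell import robot
import numpy as np, cv2
def snap(n,f):
    c=robot.camera(n); cv2.imwrite('pics/'+f+'.png',c['img'][:,:,::-1]); np.savez('pics/'+f+'.npz',K=c['camera_matrix'],T=c['world_to_cam']); return c
def ld(f): d=np.load('pics/'+f+'.npz'); return d['K'],d['T']
def proj(f,P):
    K,T=ld(f); P=np.atleast_2d(P); c=P@T[:3,:3].T+T[:3,3]; q=np.c_[c[:,0],-c[:,1],-c[:,2]]@K.T; return q[:,:2]/q[:,2:]
def ray(f,u,v):
    K,T=ld(f); d=np.linalg.inv(K)@[u,v,1]; d=T[:3,:3].T@np.array([d[0],-d[1],-d[2]]); return -T[:3,:3].T@T[:3,3], d/np.linalg.norm(d)
def tri(obs):
    A=0;b=0
    for f,u,v in obs:
        o,d=ray(f,u,v); M=np.eye(3)-np.outer(d,d); A=A+M; b=b+M@o
    x=np.linalg.solve(A,b); return x,[np.linalg.norm((np.eye(3)-np.outer(d,d))@(x-o)) for o,d in (ray(*q) for q in obs)]
E
python3 - <<'E'
from h import *
a=snap('top','top0');b=snap('side','side0')
print(a['camera_matrix'],b['camera_matrix']); s=robot.read_state(); print(s)
E
```

```text
pics
[[487.83888178   0.         311.39457067]
 [  0.         487.83888178 239.44304767]
 [  0.           0.           1.        ]] [[516.08333377   0.         328.91782828]
 [  0.         516.08333377 236.1745042 ]
 [  0.           0.           1.        ]]
{'time_s': 0.1, 'joint_positions': array([ 1.55518076,  0.50179303, -0.42677494,  1.55132202,  0.22082197,
        1.13829652, -0.21028914]), 'joint_vel': array([-0.00081085, -0.00162569, -0.00118635, -0.00251344, -0.00152487,
        0.00135507,  0.0004326 ]), 'joint_torque': array([-1.07721391e-02, -5.67870677e+01, -5.83871126e+00, -2.79914206e+01,
       -6.91461749e-02,  2.41468294e-02,  9.41278245e-05]), 'position': array([ 0.17865094, -0.62429427,  0.21146455]), 'tcp_rot': array([[ 2.75250589e-01, -9.61372411e-01, -4.47038935e-04],
       [-9.61370897e-01, -2.75250949e-01,  1.70701105e-03],
       [-1.76412122e-03, -4.00855736e-05, -9.99998443e-01]]), 'wrist_force': array([ 0.07800174, -0.25046378,  0.05011219]), 'ft_torque': array([-0.00520872,  0.0003958 ,  0.02266526]), 'finger_gap': 0.09188386477028516}
```

View pics/top0.png

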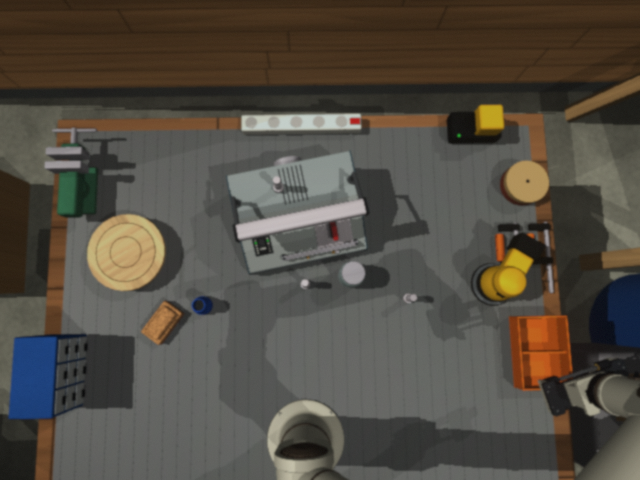

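View pics/side0.png

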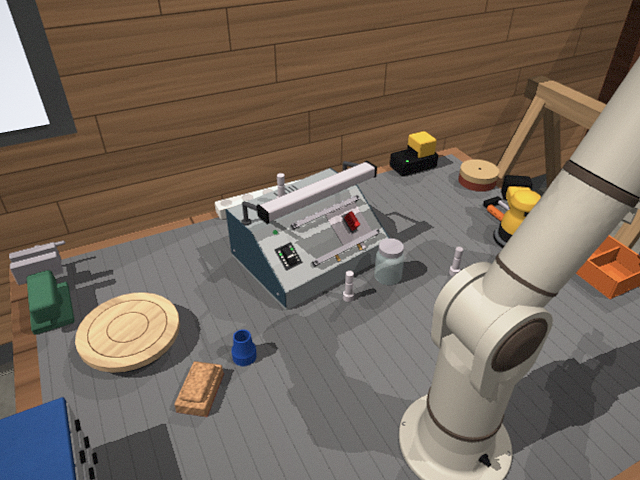

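Top: hood at ~(298,212), yawed ~10°, red grip ~(334,230), wheel patch ~(262,245), jar (353,272), dog1 (305,285). Side: grip (351,221), wheel (288,257). Enlarging both.

Run:
```python
import cv2,numpy as np
a=cv2.imread('pics/top0.png')[140:300,215:385];b=cv2.imread('pics/side0.png')[160:310,220:410]
a=cv2.resize(a,(680,640),interpolation=cv2.INTER_CUBIC)[:600];b=cv2.resize(b,(760,600),interpolation=cv2.INTER_CUBIC)
cv2.imwrite('pics/ca.png',a);cv2.imwrite('pics/cb.png',b)
```

```text
(no output)
```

View pics/ca.png

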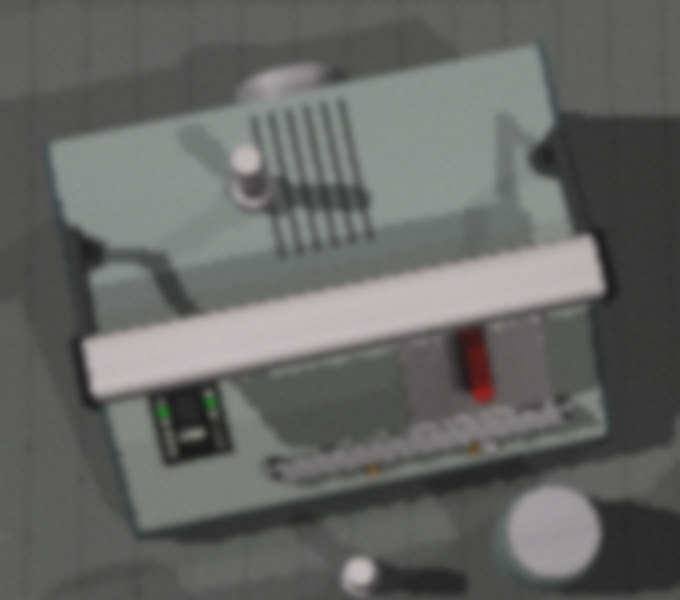

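View pics/cb.png

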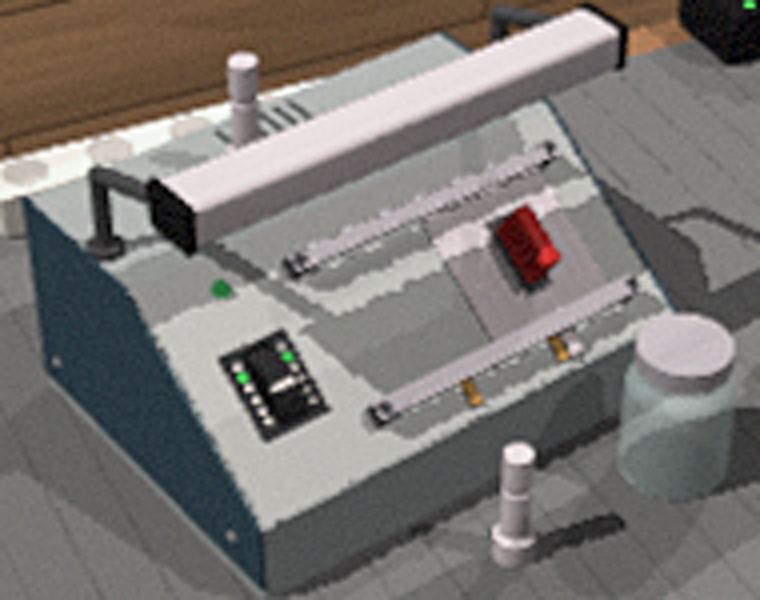

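```bash
cat >> h.py <<'E'
def Rz(a): return np.array([[np.cos(a),-np.sin(a),0],[np.sin(a),np.cos(a),0],[0,0,1]])
def hood():
    from scipy.optimize import least_squares
    m=np.array([[-130,170,60],[-130,-170,60],[130,-170,158],[130,170,158]])/1e3
    uv=np.array([[250,272.5],[366.25,248.75],[350,151.25],[227.5,176.25]])
    ms=np.array([[-130,170,60],[10,170,158],[130,170,158]])/1e3
    us=np.array([[286.2,292.5],[252.5,227],[226.2,209.2]])
    f=lambda p:np.r_[proj('top0',m@Rz(p[2]).T+[p[0],p[1],0])-uv,proj('side0',ms@Rz(p[2]).T+[p[0],p[1],0])-us].ravel()
    r=least_squares(f,[.5,0,.15],loss='soft_l1'); return r.x,r.fun
E
python3 - <<'E'
from h import *
p,r=hood(); print(p,r.round(1))
T=lambda u:u@Rz(p[2]).T+[p[0],p[1],0]
c,s=np.cos(np.radians(35)),np.sin(np.radians(35))
ex,ez=np.array([c,0,s]),np.array([-s,0,c])
# grip lower-end top edge, seen in both
def loc(x): return (x-[p[0],p[1],0])@Rz(p[2])
x,e=tri([('top0',215+483/4,140+393/4),('side0',220+549/4,160+254/4)])
print('grip low end top',x,loc(x),e)
h0=np.array([-.130,0,.060])
d=loc(x)-h0; print('face coords',d@ex,d[1],d@ez)
for n,a in (('greenL',(('top0',215+163/4,140+411/4),('side0',220+243/4,160+378/4))),('greenR',(('top0',215+209/4,140+402/4),('side0',220+288/4,160+356/4))),('mark',(('top0',215+193/4,140+434/4),('side0',220+285/4,160+384/4)))):
    x,e=tri(a); d=loc(x)-h0; print(n,x,d@ex,d[1],d@ez,e)
g=T(h0+ .0857*ex+.020*ez); print(g)
for n,q in(('jar',(353,268)),):
    o,dd=ray('top0',*q); print(n,o+dd*(.105-o[2])/dd[2])
for q in((305,283),):
    o,dd=ray('top0',*q); x=o+dd*(.085-o[2])/dd[2]; print(x,loc(x))
E
```

```text
[0.62060655 0.00668964 0.19364365] [ 0.   0.6  1.5 -0.3  0.7 -0.4 -0.1 -0.5 -0.4  0.4 -1.2  4.8  0.3 -0.1]
grip low end top [ 0.54548834 -0.09161885  0.12897622] [-0.09263229 -0.08201564  0.12897622] [np.float64(0.0008667365565435941), np.float64(0.0008667365565435172)]
face coords 0.07017297472443745 -0.08201564218523691 0.03506877134642525
greenL [0.53863123 0.12625426 0.11206269] 0.08930397121217733 0.13310488788826058 0.0010254942234604186 [np.float64(0.000796499246626363), np.float64(0.0007964992466263379)]
greenR [0.54392483 0.09431691 0.113771  ] 0.08950462180801633 0.10074578269611645 0.0029704573797963846 [np.float64(0.0012560796747496717), np.float64(0.0012560796747496518)]
mark [0.52247118 0.10567818 0.11175669] 0.072894849167969 0.11602315168268239 0.012141732426117543 [np.float64(0.0009533589510649437), np.float64(0.0009533589510649271)]
[ 0.55066842 -0.00702529  0.12553854]
jar [ 0.46684503 -0.13759847  0.105     ]
[ 0.42901862 -0.0060101   0.085     ] [-0.19045095  0.02440598  0.085     ]
```

jog_arm(series=[[0,0,0,-4],[0,0,0,-8],[0,0,0,-12],[0,-3,-2,-15],[0,-6,-5,-18]])

```text
invalid input at $.series[0]: expected 5 numbers
```

jog_arm(series=[[0,0,0,-4,0],[0,0,0,-8,0],[0,0,0,-12,0],[0,-2,-2,-15,0],[0,-5,-4,-18,0],[0,-8,-7,-20,0],[0,-11,-9,-22,0],[0,-14,-12,-24,0],[0,-17,-15,-26,0],[0,-20,-18,-28,0.02],[0,-23,-20,-29,0.04],[0,-26,-23,-29,0.06],[0,-29,-26,-29,0.08],[0,-32,-28,-29,0.08],[0,-35,-31,-29,0.08],[0,-38,-34,-29,0.08],[0,-41,-36,-29,0.08],[0,-44,-39,-29,0.08],[0,-48,-42,-29,0.08],[0,-48,-42,-29,0.08]])

```text
time_s: 1.77
position: [0.4513, -0.0416, 0.5027]
tcp_rot: [[0.204, -0.979, 0.001], [-0.979, -0.204, 0.0], [-0.0, -0.001, -1.0]]
wrist_force: [-0.2, 1.2, 0.8]
finger_gap: 0.0918
```

jog_arm(series=[[0,0,0,-4,0],[0,0,0,-8,0],[0,0,0,-12,0],[0,0,0,-16,0],[0,0,0,-20,0],[0,0,0,-24,0],[0,0,0,-28,0],[0,0,0,-32,0],[0,0,0,-36,0],[0,0,0,-40,0]])

```text
time_s: 2.6
position: [0.4552, -0.0458, 0.6821]
tcp_rot: [[0.197, -0.98, 0.018], [-0.98, -0.197, -0.007], [0.01, -0.016, -1.0]]
wrist_force: [0.5, -0.2, -0.3]
finger_gap: 0.0915
```

```bash
python3 -c "
from h import *
s=robot.read_state()
for k in('time_s','joint_positions','position','tcp_rot'):print(k,np.round(s[k],3))"
```

```text
time_s 2.6
joint_positions [ 0.066  0.056 -0.033  1.056  0.009  2.012 -1.335]
position [ 0.455 -0.046  0.682]
tcp_rot [[ 0.197 -0.98   0.018]
 [-0.98  -0.197 -0.007]
 [ 0.01  -0.016 -1.   ]]
```

jog_arm(series=[[0,0,0,-4,0],[0,0,0,-8,0],[0,0,0,-12,0],[0,0,0,-12,0]])

```text
time_s: 2.93
position: [0.455, -0.0453, 0.7025]
tcp_rot: [[0.197, -0.979, 0.06], [-0.98, -0.198, -0.01], [0.022, -0.057, -0.998]]
wrist_force: [0.0, 0.0, -1.0]
finger_gap: 0.0921
```

```bash
python3 -c "
from h import *
s=robot.read_state()
for k in('time_s','joint_positions','position','tcp_rot'):print(k,np.round(s[k],3))"
```

```text
time_s 2.933
joint_positions [-0.534  0.033  0.605  1.039 -0.014  2.015 -1.308]
position [ 0.455 -0.045  0.703]
tcp_rot [[ 0.197 -0.979  0.06 ]
 [-0.98  -0.198 -0.01 ]
 [ 0.022 -0.057 -0.998]]
```

jog_arm(series=[[0,0,-1,-4,0],[0,0,-2,-8,0],[0,0,-3,-12,0],[0,0,-4,-16,0],[0,0,-5,-20,0],[0,0,-6,-24,0]])

```text
time_s: 3.43
position: [0.4801, -0.0358, 0.7234]
tcp_rot: [[0.197, -0.974, 0.11], [-0.98, -0.2, -0.014], [0.036, -0.105, -0.994]]
wrist_force: [0.3, -0.0, 0.4]
finger_gap: 0.0916
```

```bash
python3 -c "
from h import *
s=robot.read_state()
for k in('time_s','joint_positions','position','tcp_rot'):print(k,np.round(s[k],3))"
```

```text
time_s 3.433
joint_positions [-0.588  0.077  0.689  0.956 -0.05   2.015 -1.297]
position [ 0.48  -0.036  0.723]
tcp_rot [[ 0.197 -0.974  0.11 ]
 [-0.98  -0.2   -0.014]
 [ 0.036 -0.105 -0.994]]
```

jog_arm(series=[[0,-4,0,0,0],[0,-8,0,0,0],[0,-12,0,0,0],[0,-16,0,0,0],[0,-16,-2,-4,0],[0,-16,-4,-8,0],[0,-16,-6,-12,0],[0,-16,-7,-16,0],[0,-16,-8,-20,0],[0,-16,-9,-24,0],[0,-16,-10,-28,0]])

```text
time_s: 4.35
position: [0.4879, 0.128, 0.7414]
tcp_rot: [[0.196, -0.968, 0.16], [-0.98, -0.199, -0.003], [0.034, -0.156, -0.987]]
wrist_force: [0.3, -0.0, 0.1]
finger_gap: 0.0917
```

```bash
cat > st.py <<'E'
from h import *
s=robot.read_state()
for k in('time_s','joint_positions','position','tcp_rot'):print(k,np.round(s[k],3).tolist())
E
python3 st.py
```

```text
time_s 4.35
joint_positions [-0.937, 0.125, 0.742, 0.877, -0.054, 2.015, -1.604]
position [0.488, 0.128, 0.741]
tcp_rot [[0.196, -0.968, 0.16], [-0.98, -0.199, -0.003], [0.034, -0.156, -0.987]]
```

jog_arm(series=[[0,0,-1,-4,0],[0,0,-2,-8,0],[0,0,-3,-12,0],[0,0,-4,-16,0],[0,0,-5,-20,0],[0,0,-6,-24,0],[0,0,-7,-28,0],[0,0,-8,-32,0],[0,0,-9,-36,0],[0,0,-10,-40,0],[0,0,-10,-44,0],[0,0,-10,-48,0]])

```text
time_s: 5.35
position: [0.4918, 0.1279, 0.7659]
tcp_rot: [[0.196, -0.958, 0.211], [-0.98, -0.199, 0.009], [0.033, -0.209, -0.977]]
wrist_force: [-0.1, 0.9, 0.3]
finger_gap: 0.0918
```

```bash
python3 st.py
```

```text
time_s 5.35
joint_positions [-0.947, 0.122, 0.758, 0.827, -0.056, 2.015, -1.601]
position [0.492, 0.128, 0.766]
tcp_rot [[0.196, -0.958, 0.211], [-0.98, -0.199, 0.009], [0.033, -0.209, -0.977]]
```

jog_arm(series=[[0,0,-1,-4,0],[0,0,-2,-8,0],[0,0,-3,-12,0]])

```text
time_s: 5.6
position: [0.4906, 0.1275, 0.7906]
tcp_rot: [[0.196, -0.945, 0.261], [-0.98, -0.197, 0.022], [0.031, -0.26, -0.965]]
wrist_force: [-0.2, -0.1, -1.5]
finger_gap: 0.0918
```

jog_arm(series=[[0,0,-1,-4,0],[0,0,-2,-8,0],[0,0,-3,-12,0]])

```text
time_s: 5.85
position: [0.4862, 0.1268, 0.8136]
tcp_rot: [[0.196, -0.931, 0.307], [-0.98, -0.196, 0.033], [0.03, -0.307, -0.951]]
wrist_force: [0.3, -0.6, -0.1]
finger_gap: 0.0919
```

jog_arm(series=[[0,0,-1,-4,0],[0,0,-2,-8,0],[0,0,-3,-12,0]])

```text
time_s: 6.1
position: [0.4787, 0.1255, 0.8367]
tcp_rot: [[0.197, -0.915, 0.352], [-0.98, -0.194, 0.043], [0.029, -0.353, -0.935]]
wrist_force: [-0.2, -0.7, 0.0]
finger_gap: 0.0916
```

jog_arm(series=[[0,-2,-1,-4,0],[0,-4,-3,-8,0],[0,-4,-5,-12,0]])

```text
time_s: 6.35
position: [0.4705, 0.1626, 0.8569]
tcp_rot: [[0.206, -0.896, 0.394], [-0.978, -0.199, 0.059], [0.026, -0.398, -0.917]]
wrist_force: [0.1, 0.7, -0.1]
finger_gap: 0.0921
```

jog_arm(series=[[0,0,-1,-4,0],[0,0,-3,-8,0],[0,0,-5,-12,0]])

```text
time_s: 6.6
position: [0.4664, 0.1573, 0.8803]
tcp_rot: [[0.204, -0.876, 0.438], [-0.979, -0.193, 0.07], [0.023, -0.443, -0.896]]
wrist_force: [0.6, 0.8, 0.2]
finger_gap: 0.0918
```

jog_arm(series=[[0,0,-1,-4,0],[0,0,-3,-8,0],[0,0,-5,-12,0]])

```text
time_s: 6.85
position: [0.4537, 0.1504, 0.9101]
tcp_rot: [[0.195, -0.846, 0.497], [-0.981, -0.182, 0.075], [0.027, -0.502, -0.865]]
wrist_force: [2.3, -0.9, -1.1]
finger_gap: 0.092
```

jog_arm(series=[[0,0,-1,-4,0],[0,0,-3,-8,0],[0,0,-5,-12,0]])

```text
time_s: 7.1
position: [0.4429, 0.1523, 0.9362]
tcp_rot: [[0.212, -0.814, 0.54], [-0.977, -0.189, 0.098], [0.022, -0.549, -0.836]]
wrist_force: [1.0, -1.6, -0.6]
finger_gap: 0.0919
```

```bash
python3 st.py
```

```text
time_s 7.1
joint_positions [-1.856, 0.04, 1.492, 0.551, 0.076, 2.015, -1.674]
position [0.443, 0.152, 0.936]
tcp_rot [[0.212, -0.814, 0.54], [-0.977, -0.189, 0.098], [0.022, -0.549, -0.836]]
```

jog_arm(series=[[0,1.2,2,2.4,0],[0,2.4,4,4.8,0],[0,3.6,6,7.2,0],[0,4.8,8,9.6,0],[0,6,10,12,0],[0,7.2,12,14.4,0],[0,8.4,14,16.8,0],[0,9.6,16,19,0],[0,10.8,18,21,0.02],[0,12,20,23.5,0.02]])

```text
time_s: 7.93
position: [0.4454, 0.0798, 0.7892]
tcp_rot: [[0.209, -0.819, 0.535], [-0.978, -0.185, 0.099], [0.018, -0.544, -0.839]]
wrist_force: [-0.5, 0.4, -0.4]
finger_gap: 0.092
```

```bash
python3 st.py
```

```text
time_s 7.933
joint_positions [-0.635, -0.297, 0.189, 1.233, 0.194, 1.637, -1.725]
position [0.445, 0.08, 0.789]
tcp_rot [[0.209, -0.819, 0.535], [-0.978, -0.185, 0.099], [0.018, -0.544, -0.839]]
```

jog_arm(series=[[0,1.4,1.7,2.5,0.02],[0,2.8,3.4,5,0.02],[0,4.2,5.2,7.5,0.02],[0,5.6,7,10,0.02],[0,7,9,12.8,0.02],[0,8.4,11,15.6,0.02],[0,9.8,13,18.4,0.02],[0,11.2,15,21,0.02],[0,12.6,17,24,0.02],[0,14,19,27,0.02],[0,16,21,30,0.02],[0,17.4,22.5,32.2,0.02],[0,17.4,22.5,32.2,0.02],[0,17.4,22.5,32.2,0.02]])

```text
time_s: 9.1
position: [0.4928, -0.0782, 0.4531]
tcp_rot: [[0.195, -0.825, 0.53], [-0.981, -0.167, 0.101], [0.005, -0.54, -0.842]]
wrist_force: [-0.0, 0.1, -0.7]
finger_gap: 0.092
```

```bash
python3 st.py
```

```text
time_s 9.1
joint_positions [0.486, -0.305, -0.141, 1.996, -0.387, 0.974, -0.89]
position [0.493, -0.078, 0.453]
tcp_rot [[0.195, -0.825, 0.53], [-0.981, -0.167, 0.101], [0.005, -0.54, -0.842]]
```

jog_arm(series=[[0,0.3,1.5,2.4,0],[0,0.6,3,4.8,0],[0,0.9,4.5,7.2,0],[0,1.2,6,9.6,0],[0,1.5,7.5,12,0],[0,1.8,9,14.4,0],[0,2.1,10.5,17,0],[0,2.3,11.9,19.4,0],[0,2.3,11.9,19.4,0],[0,2.3,11.9,19.4,0]])

```text
time_s: 9.93
position: [0.5012, -0.1002, 0.2268]
tcp_rot: [[0.194, -0.827, 0.528], [-0.981, -0.164, 0.104], [0.001, -0.538, -0.843]]
wrist_force: [1.0, 0.1, 0.7]
finger_gap: 0.0921
```

```bash
python3 st.py; python3 -c "
from h import *
snap('wrist','w1')"
```

```text
time_s 9.933
joint_positions [0.4, -0.051, -0.046, 2.329, -0.691, 0.459, -0.458]
position [0.501, -0.1, 0.227]
tcp_rot [[0.194, -0.827, 0.528], [-0.981, -0.164, 0.104], [0.001, -0.538, -0.843]]
```

View pics/w1.png

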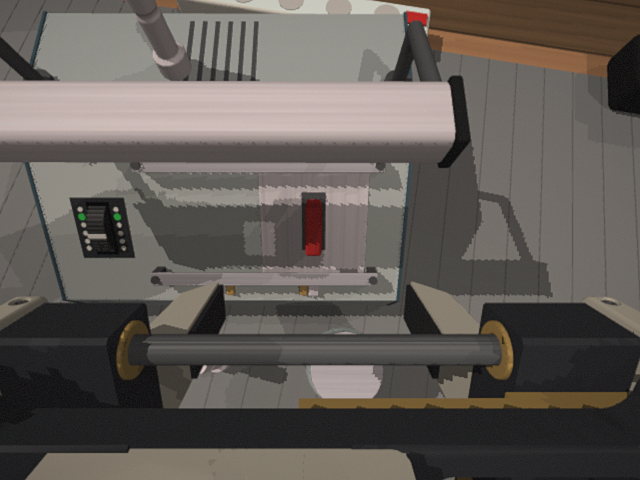

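Wrist view: grip (306–322, 198–256), jaws straddle it (column ~314), lamp clear above, white mark (97,236), green pips (82,216)/(117,216). Check the model against it.

```bash
cat >> h.py <<'E'
P0=np.array([0.62060655,0.00668964,0.]);HR=Rz(0.19364365)
c_,s_=np.cos(np.radians(35)),np.sin(np.radians(35))
EX,EY,EZ=(HR@np.array(v) for v in ([c_,0,s_],[0,1,0],[-s_,0,c_]))
def fp(s,y,z): return P0+HR@np.array([-.130,0,.060])+s*EX+y*EY+z*EZ
def onplane(f,u,v,z):
    o,d=ray(f,u,v); t=-((o-fp(0,0,z))@EZ)/(d@EZ); q=o+t*d-fp(0,0,z); return np.array([q@EX,q@EY])
E
python3 - <<'E'
from h import *
print('grip top corners s,y')
for u,v in((307,200),(320,200),(306,248),(321,248)): print(onplane('w1',u,v,.037).round(4))
for n,u,v,z in(('bump1',303,291,.003),('bump2',231,291,.003),('greenL',82,216,.001),('greenR',117,216,.001),('pip0',124,249,.001),('mark',97,236,.0115),('plateL',263,225,.003),('plateR',368,225,.003),('hoodcornerR',396,299,0),('hoodL',62,299,0)): print(n,onplane('w1',u,v,z).round(4))
E
python3 -c "
import cv2
a=cv2.imread('pics/w1.png');cv2.imwrite('pics/w1c.png',cv2.resize(a[185:305,60:340],None,fx=2.8,fy=2.8,interpolation=2))"
```

```text
grip top corners s,y
[ 0.1159 -0.075 ]
[ 0.116  -0.0855]
[ 0.0744 -0.0739]
[ 0.0744 -0.0866]
bump1 [ 0.0153 -0.0697]
bump2 [0.0152 0.0024]
greenL [0.0922 0.1354]
greenR [0.0923 0.1028]
pip0 [0.0594 0.1024]
mark [0.0762 0.1186]
plateL [ 0.0843 -0.033 ]
plateR [ 0.0845 -0.1311]
hoodcornerR [ 0.0047 -0.1644]
hoodL [0.0042 0.1766]
```

View pics/w1c.png

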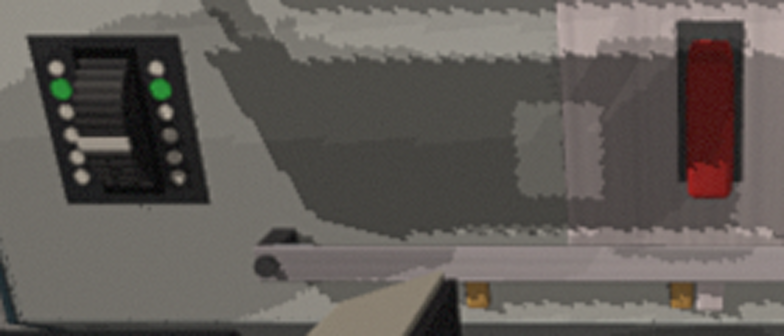

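```bash
cat >> h.py <<'E'
def togo(target):
    s=robot.read_state(); return (s['tcp_rot'].T@(np.array(target)-s['position'])*100).round(2)
E
python3 - <<'E'
from h import *
R=robot.read_state()['tcp_rot']
print('tool z err',np.degrees(np.arccos(-R[:,2]@EZ)),(R[:,0]@EX,R[:,0]@EZ),'z dot', R[:,2]@EX,R[:,2]@EY)
T=ld('w1')[1]; print('cam in tool', R.T@(-T[:3,:3].T@T[:3,3]-robot.read_state()['position']), (R.T@T[:3,:3].T).round(3))
for z in(.08,.032): print(togo(fp(.0935,-.0805,z)))
print('EY,EZ in tool',R.T@EY,R.T@EZ, fp(.0935,-.0805,.02))
E
```

```text
tool z err 2.256596203611024 (np.float64(0.002854309552927825), np.float64(0.0017218578225222138)) z dot -0.03933217302485631 -0.0018327989188283017
cam in tool [-0.00136961 -0.08031488 -0.17133222] [[ 1.     0.001  0.002]
 [ 0.001 -0.953 -0.302]
 [ 0.002  0.302 -0.953]]
[-0.24 -0.44  6.19]
[-0.24 -0.63 10.99]
EY,EZ in tool [-0.99999444 -0.00278437 -0.0018328 ] [ 0.00172186  0.03933719 -0.99922451] [ 0.57242946 -0.08479117  0.13001244]
```

jog_arm(series=[[0,-0.1,-0.2,2.5,0],[0,-0.2,-0.4,5,0],[0,-0.2,-0.4,7,0],[0,-0.2,-0.5,9,0],[0,-0.2,-0.6,10.2,0],[0,-0.2,-0.6,11,0],[0,-0.2,-0.6,11,0]])

```text
time_s: 10.57
position: [0.5679, -0.086, 0.1408]
tcp_rot: [[0.195, -0.823, 0.534], [-0.981, -0.165, 0.104], [0.003, -0.544, -0.839]]
wrist_force: [-0.4, -0.0, 0.7]
finger_gap: 0.0917
```

```bash
python3 -c "
from h import *
snap('wrist','w2'); a=snap('side','s2')['img'][:,:,::-1]
w=cv2.imread('pics/w2.png')
print(robot.read_state()['position'],robot.read_state()['wrist_force'],togo(fp(.0935,-.0805,.032)))
cv2.imwrite('pics/v2.png',np.hstack([cv2.resize(a[140:310,210:420],(420,340)),cv2.resize(w[100:400,140:500],(380,340))]))"
```

```text
[ 0.56702157 -0.08679248  0.14131078] [-1.18958838 -0.83142217  0.83338064] [-0.09  0.18  0.06]
```

View pics/v2.png

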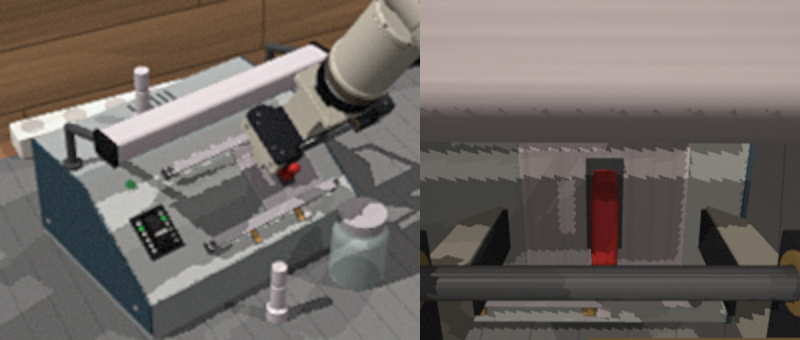

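Jaws straddle the grip, centred (grip column 604, jaws ~500/710), body clear of the lamp. Closing.

jog_arm(series=[[0.6,0,0,0,0],[0.85,0,0,0,0],[0.95,0,0,0,0],[1,0,0,0,0],[1,0,0,0,0],[1,0,0,0,0],[1,0,0,0,0],[1,0,0,0,0]], grip_force=30)

```text
time_s: 11.33
position: [0.5655, -0.0866, 0.1392]
tcp_rot: [[0.194, -0.824, 0.532], [-0.981, -0.165, 0.102], [0.004, -0.541, -0.841]]
wrist_force: [-0.2, 0.2, 0.2]
finger_gap: 0.0434
```

jog_arm(series=[[1,0,0,0,0],[1,0,0,0,0],[1,0,0,0,0],[1,0,0,0,0],[1,0,0,0,0],[1,0,0,0,0]])

```text
time_s: 11.83
position: [0.5656, -0.0866, 0.1393]
tcp_rot: [[0.194, -0.824, 0.532], [-0.981, -0.165, 0.102], [0.004, -0.541, -0.841]]
wrist_force: [-0.1, 0.3, 0.8]
finger_gap: 0.0033
```

```bash
python3 -c "
from h import *
snap('wrist','w3'); a=snap('side','s3')['img'][:,:,::-1]
w=cv2.imread('pics/w3.png')
s=robot.read_state(); q=s['position']-fp(0,0,0); t=q+.022*s['tcp_rot'][:,2]
print(s['finger_gap'],s['wrist_force'],[q@e for e in(EX,EY,EZ)],[t@e for e in(EX,EY,EZ)], proj('w3',t+fp(0,0,0)),proj('s3',t+fp(0,0,0)))
cv2.imwrite('pics/v3.png',np.hstack([cv2.resize(a[180:270,310:400],(400,400),interpolation=2),cv2.resize(w[180:380,220:420],(400,400),interpolation=2)]))"
```

```text
0.0005620165265256917 [-0.25309109  0.30213923 -0.62385689] [np.float64(0.09299231066013794), np.float64(-0.08102813677343351), np.float64(0.03163654807162184)] [np.float64(0.0921395493050669), np.float64(-0.08107523374203617), np.float64(0.009653132050747248)] [[315.95113571 274.42254301]] [[348.38841218 220.20460101]]
```

View pics/v3.png

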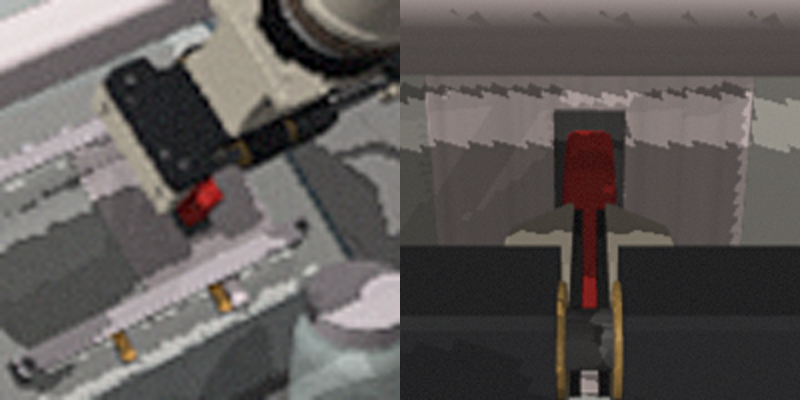

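Run:
```python
from h import *
def seg(f):
    a=cv2.imread('pics/'+f+'.png').astype(int); m=((a[:,:,2]>60)&(a[:,:,2]>2.2*a[:,:,1])&(a[:,:,2]>2.2*a[:,:,0])).astype('uint8')
    n,l,st,c=cv2.connectedComponentsWithStats(m[185:400,200:420]); i=1+np.argmax(st[1:,4]); return st[i][:4]+[200,185,0,0]
for f in('w1','w2','w3'): print(f,seg(f), ld(f)[0][0,0])
# predicted box corners for grip centre hypotheses
for z in(.020,.010,.005):
  for s in (.085,.092):
    C=np.array([fp(s+i*.022,-.0805+j*.007,z+k*.017) for i in(-1,1) for j in(-1,1) for k in(-1,1)])
    o=[z,s]
    for f in('w1','w2','side0','top0'):
        q=proj(f,C); o.append((q.min(0).round(0).tolist(),q.max(0).round(0).tolist()))
    print(o)
for f,(y0,y1,x0,x1) in (('side0',(200,240,335,370)),('top0',(215,250,320,350))):
    a=cv2.imread('pics/'+f+'.png').astype(int)[y0:y1,x0:x1]; m=(a[:,:,2]>1.8*a[:,:,1])&(a[:,:,2]>1.8*a[:,:,0])&(a[:,:,2]>50); yy,xx=np.nonzero(m); print(f,xx.min()+x0,yy.min()+y0,xx.max()+x0,yy.max()+y0)
```

```text
w1 [305 199  17  57] 343.5825057802766
w2 [302 268  26  66] 343.5825057802766
w3 [302 245  26  89] 343.5825057802766
[0.02, 0.085, ([305.0, 201.0], [322.0, 260.0]), ([302.0, 252.0], [329.0, 346.0]), ([342.0, 210.0], [360.0, 232.0]), ([329.0, 221.0], [338.0, 242.0])]
[0.02, 0.092, ([305.0, 194.0], [322.0, 253.0]), ([302.0, 242.0], [329.0, 336.0]), ([341.0, 208.0], [359.0, 229.0]), ([329.0, 219.0], [338.0, 239.0])]
[0.01, 0.085, ([306.0, 199.0], [322.0, 256.0]), ([303.0, 247.0], [328.0, 336.0]), ([341.0, 212.0], [359.0, 233.0]), ([328.0, 220.0], [338.0, 240.0])]
[0.01, 0.092, ([305.0, 191.0], [322.0, 249.0]), ([303.0, 236.0], [328.0, 326.0]), ([340.0, 210.0], [357.0, 231.0]), ([328.0, 217.0], [338.0, 238.0])]
[0.005, 0.085, ([306.0, 198.0], [322.0, 254.0]), ([303.0, 244.0], [328.0, 331.0]), ([340.0, 213.0], [358.0, 234.0]), ([328.0, 219.0], [338.0, 239.0])]
[0.005, 0.092, ([306.0, 190.0], [322.0, 247.0]), ([303.0, 234.0], [328.0, 321.0]), ([339.0, 210.0], [356.0, 231.0]), ([328.0, 217.0], [337.0, 237.0])]
side0 344 212 359 230
top0 331 223 337 240
```

jog_arm(series=[[0.5,0,0,0,0],[0.5,0,0,0,0],[0.5,0,0,0,0],[0.5,0,0,0,0],[0.5,0,0,0,0],[0.5,0,0,0,0],[0.5,0,0,0,0]])

```text
time_s: 12.52
position: [0.5656, -0.0866, 0.1393]
tcp_rot: [[0.194, -0.824, 0.532], [-0.981, -0.165, 0.102], [0.004, -0.541, -0.841]]
wrist_force: [-0.3, 1.6, 0.4]
finger_gap: 0.0419
```

```bash
python3 -c "
from h import *
snap('wrist','w4')
w=cv2.imread('pics/w4.png'); print(robot.read_state()['finger_gap'])
cv2.imwrite('pics/v4.png',cv2.resize(w[200:380,190:440],(800,576),interpolation=2))
s=robot.read_state();R=s['tcp_rot'];p=s['position']
for z in(.022,0,-.02,-.04): print(z,[proj('w4',p+R@np.array([x,y,z])).round(0).tolist()[0] for x,y in((s['finger_gap']/2,-.0095),(s['finger_gap']/2,.0095))])
"
```

```text
0.04436517810608896
0.022 [[353.0, 260.0], [352.0, 289.0]]
0 [[357.0, 274.0], [356.0, 305.0]]
-0.02 [[362.0, 290.0], [360.0, 324.0]]
-0.04 [[368.0, 310.0], [366.0, 348.0]]
```

View pics/v4.png

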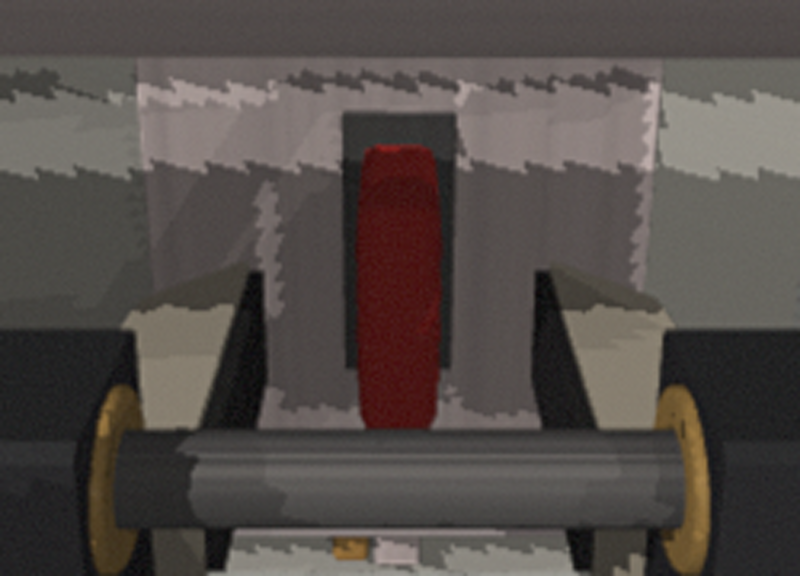

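The fingertips appear (crop 538,270) about 9 mm above the grip top — short of the stated reach — so the jaws closed over it. Lowering with care.

jog_arm(series=[[0.5,0,0.1,0.5,0],[0.5,0,0.2,1,0],[0.5,0,0.2,1.5,0],[0.5,0,0.2,2,0],[0.5,0,0.2,2,0]])

```text
time_s: 12.98
position: [0.5745, -0.0847, 0.1207]
tcp_rot: [[0.194, -0.825, 0.531], [-0.981, -0.165, 0.102], [0.003, -0.541, -0.841]]
wrist_force: [0.1, -0.2, -0.3]
finger_gap: 0.0457
```

```bash
python3 -c "
from h import *
snap('wrist','w5'); a=snap('side','s5')['img'][:,:,::-1]
w=cv2.imread('pics/w5.png'); print(robot.read_state()['finger_gap'])
cv2.imwrite('pics/v5.png',np.hstack([cv2.resize(w[200:400,200:430],(460,400),interpolation=2),cv2.resize(a[170:270,310:395],(340,400),interpolation=2)]))
s=robot.read_state();print(s['wrist_force'],s['position'])
"
```

```text
0.04580285954089023
[-0.10435555 -0.62917811  0.30381837] [ 0.57444869 -0.08478961  0.12120415]
```

View pics/v5.png

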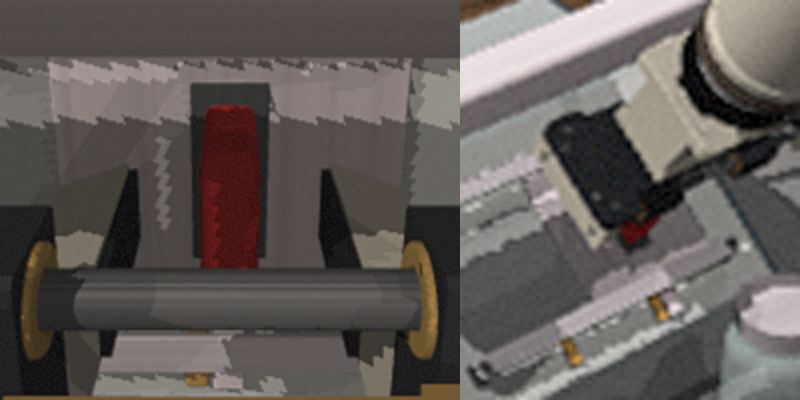

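No contact, jaws now straddle the grip about 14 mm deep and are centred. 7 mm deeper, then close.

jog_arm(series=[[0.5,0,0,0.4,0],[0.6,0,0,0.7,0],[0.8,0,0,0.7,0],[1,0,0,0.7,0],[1,0,0,0.7,0],[1,0,0,0.7,0],[1,0,0,0.7,0],[1,0,0,0.7,0]])

```text
time_s: 13.75
position: [0.5783, -0.0843, 0.1158]
tcp_rot: [[0.194, -0.824, 0.532], [-0.981, -0.165, 0.102], [0.004, -0.542, -0.841]]
wrist_force: [-1.0, -0.2, 2.6]
finger_gap: 0.0137
```

Gripped (13.7 mm). Lift.

jog_arm(series=[[1,0,0,-0.3,0],[1,0,0,-0.6,0],[1,0,0,-0.8,0],[1,0,0,-0.8,0]])

```text
time_s: 14.08
position: [0.5738, -0.0851, 0.1224]
tcp_rot: [[0.194, -0.824, 0.532], [-0.981, -0.165, 0.102], [0.004, -0.541, -0.841]]
wrist_force: [3.4, 0.5, -4.3]
finger_gap: 0.0136
```

```bash
cat > fc.py <<'E'
from h import *
s=robot.read_state(); q=s['position']-fp(0,0,0)
print('t',s['time_s'],'gap',s['finger_gap'],'pos s,y,z mm',[round(q@e*1e3,1) for e in(EX,EY,EZ)],'F s,y,z',[round(s['wrist_force']@e,1) for e in(EX,EY,EZ)])
E
python3 fc.py
```

```text
t 14.0833 gap 0.013565713508568297 pos s,y,z mm [np.float64(90.1), np.float64(-81.1), np.float64(13.0)] F s,y,z [np.float64(0.3), np.float64(-0.2), np.float64(-5.4)]
```

jog_arm(series=[[1,-0.5,0,-0.8,0],[1,-1.3,0,-0.8,0],[1,-2.1,0,-0.8,0],[1,-2.9,0,-0.8,0],[1,-3.7,0,-0.8,0],[1,-4.5,0,-0.8,0],[1,-5,0,-0.8,0],[1,-5,0,-0.8,0]])

```text
time_s: 14.75
position: [0.5594, -0.0349, 0.128]
tcp_rot: [[0.197, -0.825, 0.529], [-0.98, -0.168, 0.104], [0.003, -0.54, -0.842]]
wrist_force: [6.9, 2.4, -12.1]
finger_gap: 0.0136
```

```bash
python3 fc.py
```

```text
t 14.75 gap 0.013636987942924015 pos s,y,z mm [np.float64(89.7), np.float64(-29.1), np.float64(20.1)] F s,y,z [np.float64(-1.0), np.float64(1.0), np.float64(-14.0)]
```

jog_arm(series=[[1,0,0,0.15,0],[1,0,0,0.3,0],[1,0,0,0.3,0]])

```text
time_s: 15.0
position: [0.5609, -0.0361, 0.1265]
tcp_rot: [[0.196, -0.826, 0.528], [-0.981, -0.166, 0.104], [0.002, -0.538, -0.843]]
wrist_force: [1.0, 1.7, -5.7]
finger_gap: 0.0135
```

```bash
python3 fc.py; python3 -c "
from h import *
snap('wrist','w6'); a=snap('side','s6')['img'][:,:,::-1]
w=cv2.imread('pics/w6.png')
cv2.imwrite('pics/v6.png',np.hstack([cv2.resize(w[200:400,200:430],(460,400),interpolation=2),cv2.resize(a[170:270,310:395],(340,400),interpolation=2)]))"
```

```text
t 15.0 gap 0.013521599241804776 pos s,y,z mm [np.float64(89.9), np.float64(-30.5), np.float64(18.3)] F s,y,z [np.float64(-2.2), np.float64(1.4), np.float64(-5.4)]
```

jog_arm(series=[[1,-0.5,0,0,0],[1,-1.3,0,0,0],[1,-2.1,0,0,0],[1,-2.9,0,0,0],[1,-3.6,0,0,0],[1,-4.2,0,0,0],[1,-4.5,0,0,0],[1,-4.5,0,0,0]])

```text
time_s: 15.77
position: [0.551, 0.0074, 0.1287]
tcp_rot: [[0.198, -0.833, 0.517], [-0.98, -0.169, 0.103], [0.002, -0.527, -0.85]]
wrist_force: [16.2, 2.4, -36.3]
finger_gap: 0.0138
```

```bash
python3 fc.py
```

```text
t 15.7667 gap 0.01377476255039575 pos s,y,z mm [np.float64(90.0), np.float64(14.1), np.float64(20.8)] F s,y,z [np.float64(-7.4), np.float64(-0.8), np.float64(-39.1)]
```

jog_arm(series=[[1,0,0,0.2,0],[1,0,0,0.35,0],[1,0,0,0.35,0]])

```text
time_s: 16.02
position: [0.5521, 0.0064, 0.1278]
tcp_rot: [[0.196, -0.834, 0.516], [-0.981, -0.167, 0.103], [-0.0, -0.526, -0.851]]
wrist_force: [-6.1, 0.3, -11.1]
finger_gap: 0.0136
```

```bash
python3 fc.py; python3 st.py
```

```text
t 16.0167 gap 0.01358652246728844 pos s,y,z mm [np.float64(90.3), np.float64(12.9), np.float64(19.6)] F s,y,z [np.float64(-11.2), np.float64(1.5), np.float64(-5.7)]
time_s 16.017
joint_positions [-0.329, 0.205, 0.377, 2.372, -1.407, 0.191, -0.002]
position [0.552, 0.006, 0.128]
tcp_rot [[0.196, -0.834, 0.516], [-0.981, -0.167, 0.103], [-0.0, -0.526, -0.851]]
```

jog_arm(series=[[1,-0.2,0.1,0,0],[1,-0.4,0.1,0.05,0],[1,-0.4,0.1,0.1,0],[1,-0.4,0.1,0.1,0]])

```text
time_s: 16.35
position: [0.5516, 0.0089, 0.1281]
tcp_rot: [[0.194, -0.835, 0.515], [-0.981, -0.165, 0.101], [0.001, -0.525, -0.851]]
wrist_force: [-7.7, -2.4, -12.0]
finger_gap: 0.0136
```

```bash
python3 fc.py; python3 st.py
```

```text
t 16.35 gap 0.013554648094946057 pos s,y,z mm [np.float64(90.4), np.float64(15.4), np.float64(19.8)] F s,y,z [np.float64(-13.4), np.float64(-0.9), np.float64(-5.3)]
time_s 16.35
joint_positions [-0.362, 0.204, 0.404, 2.374, -1.407, 0.19, -0.012]
position [0.552, 0.009, 0.128]
tcp_rot [[0.194, -0.835, 0.515], [-0.981, -0.165, 0.101], [0.001, -0.525, -0.851]]
```

jog_arm(series=[[1,-0.3,0.1,0,0],[1,-0.3,0.1,0,0],[1,-0.3,0.1,0.3,0],[1,-0.3,0.1,0.6,0],[1,-0.3,0.1,0.9,0],[1,-0.3,0.1,0.9,0]])

```text
time_s: 16.85
position: [0.555, 0.0097, 0.1231]
tcp_rot: [[0.192, -0.839, 0.509], [-0.981, -0.164, 0.099], [-0.0, -0.519, -0.855]]
wrist_force: [-7.7, -6.7, -12.0]
finger_gap: 0.0133
```

```bash
python3 fc.py
```

```text
t 16.85 gap 0.013330162173511257 pos s,y,z mm [np.float64(90.4), np.float64(15.6), np.float64(13.7)] F s,y,z [np.float64(-14.1), np.float64(-5.1), np.float64(-4.7)]
```

jog_arm(series=[[1,0,0.1,0.2,0],[1,0,0.1,0.4,0],[1,0,0.1,0.4,0]])

```text
time_s: 17.1
position: [0.5563, 0.01, 0.121]
tcp_rot: [[0.192, -0.841, 0.506], [-0.981, -0.164, 0.1], [-0.001, -0.516, -0.856]]
wrist_force: [-8.4, -6.5, -11.9]
finger_gap: 0.0135
```

```bash
python3 fc.py
```

```text
t 17.1 gap 0.013454695167410461 pos s,y,z mm [np.float64(90.3), np.float64(15.6), np.float64(11.2)] F s,y,z [np.float64(-14.7), np.float64(-4.8), np.float64(-4.3)]
```

jog_arm(series=[[0.9,0,0,0,0],[0.7,0,0,0,0],[0.55,0,0,0,0],[0.55,0,0,0,0],[0.55,0,0,0,0],[0.55,0,0,0,0]])

```text
time_s: 17.6
position: [0.562, 0.014, 0.1256]
tcp_rot: [[0.198, -0.835, 0.514], [-0.98, -0.168, 0.105], [-0.002, -0.525, -0.851]]
wrist_force: [0.2, 0.6, -1.0]
finger_gap: 0.0402
```

```bash
python3 fc.py;python3 st.py
```

```text
t 17.6 gap 0.04019629905747543 pos s,y,z mm [np.float64(98.2), np.float64(18.4), np.float64(11.4)] F s,y,z [np.float64(-0.3), np.float64(0.5), np.float64(-1.0)]
time_s 17.6
joint_positions [-0.346, 0.226, 0.379, 2.352, -1.408, 0.191, -0.02]
position [0.562, 0.014, 0.126]
tcp_rot [[0.198, -0.835, 0.514], [-0.98, -0.168, 0.105], [-0.002, -0.525, -0.851]]
```

jog_arm(series=[[0.55,0,0.1,-1,0],[0.55,0,0.1,-2.5,0],[0.55,0,0.1,-4.5,0],[0.7,0,0.1,-6.5,0],[1,-1,0.1,-7,0],[1,-3,0.1,-7,0],[1,-5,0,-7,0],[1,-7,0,-7,0],[1,-9,0,-7,0],[1,-10,0,-7,0],[1,-10,0,-7,0]])

```text
time_s: 18.52
position: [0.5052, 0.1059, 0.185]
tcp_rot: [[0.198, -0.835, 0.513], [-0.98, -0.167, 0.106], [-0.003, -0.524, -0.852]]
wrist_force: [0.6, 0.1, -0.3]
finger_gap: 0.0011
```

```bash
python3 fc.py;python3 st.py; python3 -c "
from h import *
snap('wrist','w7')
w=cv2.imread('pics/w7.png'); cv2.imwrite('pics/v7.png',w)"
```

```text
t 18.5167 gap 0.001114825487689536 pos s,y,z mm [np.float64(101.1), np.float64(119.5), np.float64(81.8)] F s,y,z [np.float64(0.3), np.float64(-0.0), np.float64(-0.6)]
time_s 18.517
joint_positions [-0.742, -0.021, 0.449, 2.412, 0.269, 0.206, -1.91]
position [0.505, 0.106, 0.185]
tcp_rot [[0.198, -0.835, 0.513], [-0.98, -0.167, 0.106], [-0.003, -0.524, -0.852]]
```

View pics/v7.png

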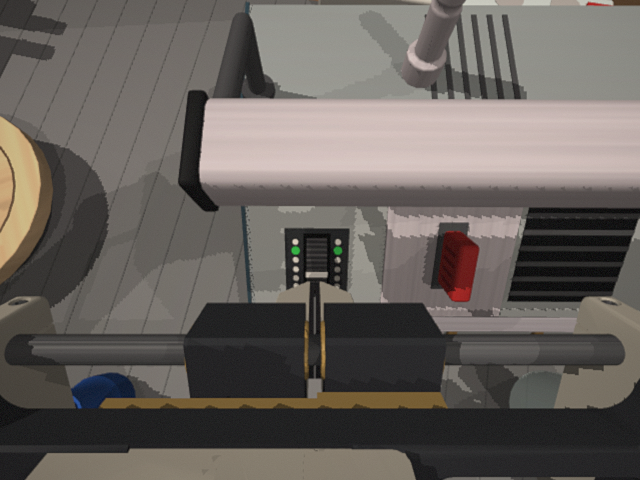

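Damper open with the grille bared (grip at (441–476, 232–300)); mark (316,275) below the green pips (295/338,250), tool centred on the wheel.

Run:
```python
from h import *
a=cv2.imread('pics/w7.png').astype(int); m=(a[:,:,2]>60)&(a[:,:,2]>2.2*a[:,:,1])&(a[:,:,2]>2.2*a[:,:,0]); m[:210]=0;m[310:]=0;m[:,:400]=0; yy,xx=np.nonzero(m); print(xx.min(),yy.min(),xx.max(),yy.max())
for z in(.016,.021):
  for y in(.0115,.0165):
    C=np.array([fp(.088+i*.022,y+j*.007,z+k*.017) for i in(-1,1) for j in(-1,1) for k in(-1,1)]); q=proj('w7',C); print(z,y,q.min(0).round(),q.max(0).round())
print('crown',onplane('w7',295,250,.001),onplane('w7',338,250,.001),onplane('w7',316,275,.0115))
print(togo(fp(.072,.119,.010)))
```

```text
438 231 478 301
0.016 0.0115 [440. 228.] [487. 301.]
0.016 0.0165 [434. 228.] [480. 301.]
0.021 0.0115 [443. 230.] [491. 305.]
0.021 0.0165 [436. 230.] [483. 305.]
crown [0.09178227 0.13597501] [0.09196178 0.10242811] [0.07540513 0.11949549]
[0.39 2.53 7.34]
```

jog_arm(series=[[1,0,0.8,1.5,0],[1,0.1,1.6,3,0],[1,0.1,2.4,4.5,0],[1,0.1,2.5,6,0],[1,0.1,2.5,6.5,0],[1,0.1,2.5,6.5,0],[1,0.1,2.5,6.5,0]])

```text
time_s: 19.15
position: [0.5025, 0.0956, 0.1436]
tcp_rot: [[0.197, -0.855, 0.479], [-0.979, -0.199, 0.048], [0.054, -0.478, -0.877]]
wrist_force: [-1.1, -0.9, -0.1]
finger_gap: 0.0005
```

```bash
python3 fc.py;python3 st.py; python3 -c "
from h import *
print(togo(fp(.072,.119,.0)))"
```

```text
t 19.15 gap 0.0005347355538369194 pos s,y,z mm [np.float64(73.5), np.float64(109.9), np.float64(50.6)] F s,y,z [np.float64(-1.1), np.float64(-0.6), np.float64(0.7)]
time_s 19.15
joint_positions [-0.245, 0.092, -0.075, 2.402, 0.623, 0.191, -2.263]
position [0.502, 0.096, 0.144]
tcp_rot [[0.197, -0.855, 0.479], [-0.979, -0.199, 0.048], [0.054, -0.478, -0.877]]
[-1.12 -0.44  5.  ]
```

jog_arm(series=[[1,-0.3,-0.2,1,0],[1,-0.6,-0.4,2,0],[1,-1.1,-0.4,3,0],[1,-1.1,-0.4,3.3,0],[1,-1.1,-0.4,3.3,0]])

```text
time_s: 19.57
position: [0.5208, 0.1068, 0.1215]
tcp_rot: [[0.193, -0.861, 0.47], [-0.98, -0.195, 0.045], [0.053, -0.47, -0.881]]
wrist_force: [-0.5, -0.5, 0.7]
finger_gap: 0.0004
```

```bash
python3 fc.py;python3 st.py; python3 -c "
from h import *
print(togo(fp(.072,.119,.0)))"
```

```text
t 19.5667 gap 0.00035098474938522086 pos s,y,z mm [np.float64(77.3), np.float64(117.5), np.float64(20.9)] F s,y,z [np.float64(-0.1), np.float64(-0.4), np.float64(0.9)]
time_s 19.567
joint_positions [-0.123, 0.186, -0.223, 2.362, 0.922, 0.191, -2.571]
position [0.521, 0.107, 0.121]
tcp_rot [[0.193, -0.861, 0.47], [-0.98, -0.195, 0.045], [0.053, -0.47, -0.881]]
[-0.26  0.27  2.13]
```

jog_arm(series=[[1,0,0,-0.3,0.04],[1,0,0,-0.3,0.08],[1,0,0,-0.3,0.08]])

```text
time_s: 19.82
position: [0.519, 0.107, 0.1258]
tcp_rot: [[0.124, -0.874, 0.47], [-0.992, -0.116, 0.045], [0.015, -0.472, -0.881]]
wrist_force: [0.7, -0.2, 0.2]
finger_gap: 0.0006
```

```bash
python3 fc.py;python3 st.py; python3 -c "
from h import *
print(togo(fp(.072,.119,.0)))"
```

```text
t 19.8167 gap 0.0006099857603230924 pos s,y,z mm [np.float64(78.3), np.float64(118.0), np.float64(25.4)] F s,y,z [np.float64(0.6), np.float64(-0.3), np.float64(-0.1)]
time_s 19.817
joint_positions [-0.168, 0.17, -0.177, 2.364, 0.838, 0.191, -2.572]
position [0.519, 0.107, 0.126]
tcp_rot [[0.124, -0.874, 0.47], [-0.992, -0.116, 0.045], [0.015, -0.472, -0.881]]
[-0.2   0.33  2.59]
```

jog_arm(series=[[1,-0.1,0.2,0.6,0.03],[1,-0.2,0.3,1.2,0.06],[1,-0.2,0.3,1.7,0.06],[1,-0.2,0.3,1.7,0.06]])

```text
time_s: 20.15
position: [0.5261, 0.1097, 0.1182]
tcp_rot: [[0.076, -0.886, 0.456], [-0.997, -0.063, 0.044], [-0.01, -0.458, -0.889]]
wrist_force: [-0.4, 0.4, -0.2]
finger_gap: 0.0002
```

```bash
python3 fc.py;python3 st.py; python3 -c "
from h import *
print(togo(fp(.072,.119,.0)))"
```

```text
t 20.15 gap 0.0002369112338469039 pos s,y,z mm [np.float64(80.1), np.float64(119.2), np.float64(14.9)] F s,y,z [np.float64(-0.4), np.float64(0.5), np.float64(0.1)]
time_s 20.15
joint_positions [-0.207, 0.2, -0.134, 2.341, 0.783, 0.191, -2.572]
position [0.526, 0.11, 0.118]
tcp_rot [[0.076, -0.886, 0.456], [-0.997, -0.063, 0.044], [-0.01, -0.458, -0.889]]
[0.02 0.6  1.59]
```

jog_arm(series=[[1,0,0.4,0.3,0],[1,0,0.8,0.6,0],[1,0,1,0.9,0],[1,0,1,0.9,0]])

```text
time_s: 20.48
position: [0.5217, 0.1085, 0.1118]
tcp_rot: [[0.075, -0.892, 0.446], [-0.997, -0.063, 0.041], [-0.009, -0.447, -0.894]]
wrist_force: [1.1, -0.4, 0.6]
finger_gap: 0.0003
```

```bash
python3 fc.py;python3 st.py
```

```text
t 20.4833 gap 0.00027740407515271 pos s,y,z mm [np.float64(72.7), np.float64(119.0), np.float64(12.4)] F s,y,z [np.float64(1.2), np.float64(-0.6), np.float64(-0.1)]
time_s 20.483
joint_positions [-0.206, 0.209, -0.135, 2.345, 0.782, 0.191, -2.572]
position [0.522, 0.109, 0.112]
tcp_rot [[0.075, -0.892, 0.446], [-0.997, -0.063, 0.041], [-0.009, -0.447, -0.894]]
```

jog_arm(series=[[1,0,-0.1,0.3,0],[1,0,-0.1,0.6,0],[1,0,-0.1,0.9,0],[1,0,-0.1,0.9,0]])

```text
time_s: 20.82
position: [0.5281, 0.1091, 0.1077]
tcp_rot: [[0.074, -0.894, 0.442], [-0.997, -0.063, 0.041], [-0.009, -0.443, -0.896]]
wrist_force: [0.1, 0.3, 0.2]
finger_gap: 0.0005
```

```bash
python3 fc.py
```

```text
t 20.8167 gap 0.0005248594382403365 pos s,y,z mm [np.float64(75.6), np.float64(118.3), np.float64(5.3)] F s,y,z [np.float64(0.3), np.float64(0.3), np.float64(0.1)]
```

jog_arm(series=[[1,0,0.3,0.2,0],[1,0,0.4,0.4,0],[1,0,0.4,0.5,0],[1,0,0.4,0.5,0]])

```text
time_s: 21.15
position: [0.5269, 0.109, 0.1047]
tcp_rot: [[0.075, -0.896, 0.437], [-0.997, -0.064, 0.04], [-0.008, -0.438, -0.899]]
wrist_force: [-0.4, -1.0, 0.1]
finger_gap: 0.0004
```

```bash
python3 fc.py
```

```text
t 21.15 gap 0.00035591447177102414 pos s,y,z mm [np.float64(72.9), np.float64(118.5), np.float64(3.5)] F s,y,z [np.float64(-0.4), np.float64(-0.9), np.float64(0.4)]
```

jog_arm(series=[[1,0,0,0.2,0],[1,0,0,0.4,0],[1,0,0,0.4,0]])

```text
time_s: 21.4
position: [0.5293, 0.1093, 0.1028]
tcp_rot: [[0.075, -0.897, 0.435], [-0.997, -0.064, 0.04], [-0.008, -0.436, -0.9]]
wrist_force: [-0.2, 0.4, 0.1]
finger_gap: 0.0009
```

```bash
python3 fc.py
```

```text
t 21.4 gap 0.0008696962980784626 pos s,y,z mm [np.float64(73.8), np.float64(118.2), np.float64(0.6)] F s,y,z [np.float64(-0.1), np.float64(0.4), np.float64(0.2)]
```

jog_arm(series=[[1,0,0.1,0.15,0],[1,0,0.2,0.3,0],[1,0,0.2,0.3,0]])

```text
time_s: 21.65
position: [0.5288, 0.1091, 0.1008]
tcp_rot: [[0.075, -0.899, 0.432], [-0.997, -0.065, 0.039], [-0.007, -0.433, -0.901]]
wrist_force: [0.3, -0.5, -0.1]
finger_gap: 0.0004
```

```bash
python3 fc.py
```

```text
t 21.65 gap 0.0004405587878039715 pos s,y,z mm [np.float64(72.3), np.float64(118.1), np.float64(-0.7)] F s,y,z [np.float64(0.1), np.float64(-0.6), np.float64(-0.2)]
```

jog_arm(series=[[1,0,0,0.2,0],[1,0,0,0.3,0],[1,0,0,0.3,0]])

```text
time_s: 21.9
position: [0.5302, 0.1092, 0.0996]
tcp_rot: [[0.075, -0.9, 0.43], [-0.997, -0.065, 0.039], [-0.007, -0.432, -0.902]]
wrist_force: [-6.2, -0.5, 8.9]
finger_gap: 0.001
```

```bash
python3 fc.py
```

```text
t 21.9 gap 0.0009558710593386949 pos s,y,z mm [np.float64(72.7), np.float64(118.0), np.float64(-2.6)] F s,y,z [np.float64(0.0), np.float64(0.7), np.float64(10.9)]
```

jog_arm(series=[[1,0,-0.1,-0.03,0],[1,0,-0.3,-0.03,0],[1,0,-0.5,-0.03,0],[1,0,-0.7,-0.03,0],[1,0,-0.8,-0.03,0]])

```text
time_s: 22.32
position: [0.5376, 0.1103, 0.1035]
tcp_rot: [[0.076, -0.899, 0.431], [-0.997, -0.065, 0.04], [-0.008, -0.433, -0.902]]
wrist_force: [-2.1, 1.1, 3.8]
finger_gap: 0.0005
```

```bash
python3 fc.py
python3 - <<'E'
from h import *
snap('wrist','w8'); snap('side','s8')
E
```

```text
t 22.3167 gap 0.0005190076234385339 pos s,y,z mm [np.float64(81.1), np.float64(117.6), np.float64(-3.7)] F s,y,z [np.float64(0.6), np.float64(1.5), np.float64(4.2)]
```

jog_arm(series=[[1,0,-0.05,0.06,0],[1,0,-0.2,0.06,0],[1,0,-0.4,0.07,0],[1,0,-0.6,0.07,0],[1,0,-0.8,0.08,0],[1,0,-0.8,0.08,0]])

```text
time_s: 22.92
position: [0.5451, 0.1117, 0.1068]
tcp_rot: [[0.077, -0.899, 0.431], [-0.997, -0.066, 0.041], [-0.008, -0.433, -0.901]]
wrist_force: [-8.8, 3.0, 13.3]
finger_gap: 0.0003
```

```bash
python3 fc.py
```

```text
t 22.9167 gap 0.0002874925228230091 pos s,y,z mm [np.float64(89.2), np.float64(117.6), np.float64(-5.4)] F s,y,z [np.float64(1.0), np.float64(4.6), np.float64(15.5)]
```

jog_arm(series=[[1,0,0,-0.6,0],[1,0,0,-1.5,0],[1,0,0,-3,0],[1,0,0.5,-5,0],[1,0,1,-7,0],[1,0,1,-8,0],[1,0,1,-8,0]])

```text
time_s: 23.5
position: [0.5021, 0.1063, 0.1757]
tcp_rot: [[0.074, -0.898, 0.433], [-0.997, -0.064, 0.039], [-0.007, -0.435, -0.9]]
wrist_force: [0.7, -0.7, 0.4]
finger_gap: 0.0005
```

```bash
python3 fc.py; python3 st.py
python3 - <<'E'
from h import *
snap('wrist','w9'); snap('side','s9')
a=cv2.imread('pics/w9.png'); b=cv2.imread('pics/s9.png')
def at(f,s,y,z): return proj(f,fp(s,y,z))[0]
c=at('w9',.08,.119,.005).astype(int); print(c)
ca=a[max(c[1]-40,0):c[1]+40,c[0]-40:c[0]+40]; print(ca.shape)
g=cv2.cvtColor(a,cv2.COLOR_BGR2HSV); m=(g[:,:,1]>120)&(g[:,:,0]>45)&(g[:,:,0]<80); n,l,st,cen=cv2.connectedComponentsWithStats(m.astype('uint8')); print('green',[(cen[i].round(1).tolist(),st[i][4]) for i in range(1,n) if st[i][4]>4])
print('pred mark click3,4,5',[at('w9',.0799+.03*np.sin(t),.119,-.018+.03*np.cos(t)).round(1).tolist() for t in(.131,.393,.654)],'greens',at('w9',.092,.1354,.001),at('w9',.092,.1026,.001))
for u in (c[0]-3,c[0],c[0]+3): print(u,a[c[1]-30:c[1]+30,u].mean(1).astype(int).tolist())
E
```

```text
t 23.5 gap 0.0004525638547518239 pos s,y,z mm [np.float64(93.3), np.float64(120.5), np.float64(75.9)] F s,y,z [np.float64(0.7), np.float64(-0.8), np.float64(0.0)]
time_s 23.5
joint_positions [0.056, 0.053, -0.404, 2.315, 0.375, 0.363, -2.165]
position [0.502, 0.106, 0.176]
tcp_rot [[0.074, -0.898, 0.433], [-0.997, -0.064, 0.039], [-0.007, -0.435, -0.9]]
[313 250]
(80, 80, 3)
green [([333.0, 231.6], np.int32(74)), ([289.1, 236.8], np.int32(69))]
pred mark click3,4,5 [[313.6, 250.1], [312.3, 239.6], [311.1, 229.0]] greens [289.78629745 236.36808523] [333.36061084 231.16672287]
310 [9, 18, 46, 58, 45, 31, 36, 44, 55, 46, 39, 38, 36, 57, 61, 40, 67, 179, 201, 200, 201, 203, 148, 71, 43, 51, 41, 30, 28, 42, 48, 42, 31, 25, 43, 43, 37, 29, 35, 43, 39, 28, 29, 42, 41, 25, 41, 43, 30, 44, 38, 27, 36, 33, 26, 16, 17, 17, 30, 33]
313 [7, 22, 53, 52, 43, 30, 38, 50, 57, 46, 37, 35, 48, 61, 51, 46, 114, 186, 200, 198, 201, 202, 126, 44, 43, 49, 37, 29, 33, 45, 47, 40, 29, 35, 41, 46, 32, 21, 42, 41, 36, 30, 36, 41, 32, 27, 39, 35, 26, 40, 34, 30, 25, 40, 27, 10, 11, 21, 35, 27]
316 [13, 35, 53, 47, 41, 33, 41, 54, 57, 42, 36, 38, 54, 59, 47, 59, 167, 199, 198, 201, 202, 171, 95, 41, 45, 43, 37, 31, 36, 44, 46, 31, 29, 39, 44, 36, 31, 32, 45, 47, 30, 24, 39, 42, 27, 40, 39, 28, 25, 22, 39, 45, 35, 30, 14, 7, 12, 32, 29, 33]
```

Mark at row 239, matching click 4 (predicted 239.6; neighbours 250/229). Back off and take a last look.

jog_arm(series=[[1,0,0,-2,0],[1,0,0,-4,0],[1,0,0,-6,0],[1,0,0,-8,0],[1,0,0,-8,0],[1,0,0,-8,0]])

```text
time_s: 24.1
position: [0.468, 0.1033, 0.2462]
tcp_rot: [[0.075, -0.899, 0.432], [-0.997, -0.064, 0.039], [-0.007, -0.433, -0.901]]
wrist_force: [0.2, -0.5, -0.3]
finger_gap: 0.0006
```

```bash
python3 fc.py
python3 - <<'E'
from h import *
snap('wrist','w10'); snap('side','s10'); snap('top','t10')
w=cv2.imread('pics/w10.png'); s=cv2.imread('pics/s10.png'); t=cv2.imread('pics/t10.png'); 
cv2.imwrite('pics/v10.png',np.vstack([np.hstack([w[150:350,100:500],cv2.resize(s[150:310,200:420],(400,290))[45:245]]),np.hstack([cv2.resize(s,(400,300)),cv2.resize(t,(400,300))])]))
d=cv2.absdiff(cv2.imread('pics/top0.png'),t).max(2)
for n,(u,v) in dict(jar=(353,272),dog1=(305,285),dog2=(410,298),adapter=(202,305),block=(162,321),sander=(503,281),dog0=(277,184)).items(): print(n,d[v-12:v+12,u-12:u+12].mean().round(1))
E
```

```text
t 24.1 gap 0.0006244514284694529 pos s,y,z mm [np.float64(105.8), np.float64(124.2), np.float64(153.2)] F s,y,z [np.float64(-0.1), np.float64(-0.5), np.float64(-0.4)]
jar 16.2
dog1 23.6
dog2 21.8
adapter 3.2
block 19.3
sander 5.5
dog0 4.8
```

View pics/v10.png

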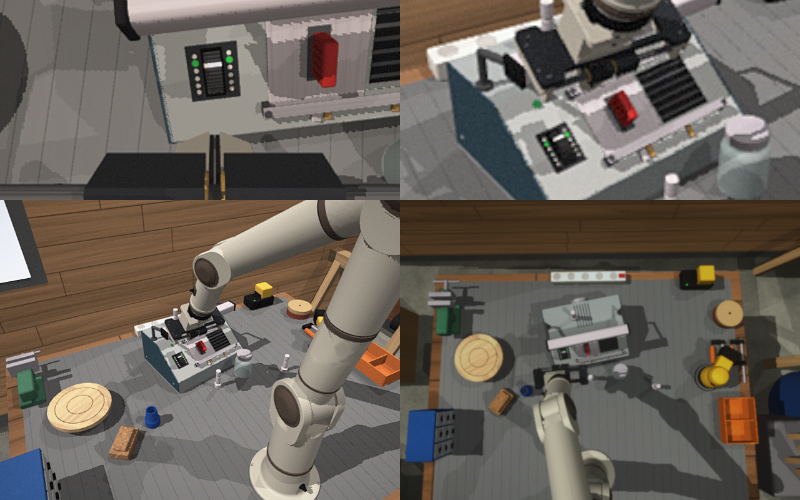

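Run:
```python
from h import *
at=lambda f,s,y,z: proj(f,fp(s,y,z))[0]
def box(f,roi):
    x0,y0,x1,y1=roi; a=cv2.imread('pics/'+f+'.png').astype(int)[y0:y1,x0:x1]; m=(a[:,:,2]>1.8*a[:,:,1])&(a[:,:,2]>1.8*a[:,:,0])&(a[:,:,2]>50); n,l,st,c=cv2.connectedComponentsWithStats(m.astype('uint8')); i=1+np.argmax(st[1:,4]); return (st[i][:2]+[x0,y0]).tolist(),(st[i][:2]+st[i][2:4]+[x0,y0]).tolist()
print('side open',box('s10',(300,190,345,235)),'side shut',box('side0',(335,200,370,240)),'w10',box('w10',(400,165,450,250)))
for f in('side0','s10','w10'):
  for y,z in((-.0805,.016),(.0165,.016),(.0165,.021),(.0115,.021)):
    C=np.array([fp(.088+i*.022,y+j*.007,z+k*.017) for i in(-1,1) for j in(-1,1) for k in(-1,1)]); q=proj(f,C); print(f,y,z,q.min(0).round(1),q.max(0).round(1))
a=cv2.imread('pics/w10.png').min(2)[200:235,300:326]; yy,xx=np.nonzero(a>150); print('mark',xx.mean()+300,yy.mean()+200)
print([at('w10',.0799+.03*np.sin(t),.119,-.018+.03*np.cos(t)).round(1).tolist() for t in(.131,.393,.654)])
```

```text
side open ([315, 225], [329, 235]) side shut ([344, 212], [360, 231]) w10 ([412, 182], [438, 238])
side0 -0.0805 0.016 [341.2 210. ] [359.  231.2]
side0 0.0165 0.016 [311.8 223.7] [329.7 245.5]
side0 0.0165 0.021 [312.5 222.9] [330.4 244.8]
side0 0.0115 0.021 [314.1 222.2] [332.  244.1]
s10 -0.0805 0.016 [341.2 210. ] [359.  231.2]
s10 0.0165 0.016 [311.8 223.7] [329.7 245.5]
s10 0.0165 0.021 [312.5 222.9] [330.4 244.8]
s10 0.0115 0.021 [314.1 222.2] [332.  244.1]
w10 -0.0805 0.016 [504.2 167.1] [549.5 225.2]
w10 0.0165 0.016 [409. 179.] [438.5 237.6]
w10 0.0165 0.021 [410.6 180.5] [440.7 240. ]
w10 0.0115 0.021 [415.6 179.8] [446.6 239.4]
mark 312.61038961038963 214.4805194805195
[[313.8, 223.0], [312.9, 214.9], [311.9, 206.7]]
```

```bash
python3 -c "
from workcell import robot
print(robot.finish_job())"
```

```text
the job is handed in; nothing more can be done
None
```

The damper is open and the fan wheel is at the green pips. I handed the job in at about 24 s of the 46 s allowed.

**What I did**
- **Tilting the tool:** the jog can only turn the tool about its own axis. I tilted it by repeatedly asking for poses just out of reach, high above the bench, until it stood about 33° from vertical.
- **Damper:** I gripped the red grip, lifted it, slid it to the end stop and let it down flat before releasing. I lifted over both bumps.
- **Wheel:** I rolled it up two clicks with the closed fingertips, then backed off clear of everything.

**Last checks**
- **Damper:** the grip's position in both cameras fits about 97 mm of travel. The tongue looks to be past the far bump. The height fits the flat position better than 5 mm up, but the two differ by only 1–2 pixels.
- **Wheel:** the white mark is at row 214.5 in the image. Click 4 should be at 214.9; its neighbours would be at 223 and 207.
- **Other things:** they look to be where they were. The before/after difference numbers were raised at the jar, dog1, dog2 and block. I put that down to the arm and its shadow and did not measure those objects again.

**What went wrong or disagreed**
- **First grasp:** it closed on nothing, because the fingertips measured about 35 mm shorter than stated. I lowered the tool and it then held.
- **Damper slide:** the lift was overdone once, pulling briefly with about 39 N against the lift stop; the arm was also at joint limits there.
- **Wheel:** near it, joint 7 read -2.572, against its limit of -2.57. The press was up to about 15 N, above the suggested 5 to 8 N. The tool tilt had also fallen to about 26°, but I saw no sign of touching the lamp.

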